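Re-pair cups and saucers at the packing bench

TASK

First put the lid that lies on the black inspection wheel onto the white tea jar. Then, with a cup parked on the cleared wheel as the spare place, swap the three cups round so that each stands upright in the middle of the saucer of its own colour and the wheel is empty again. Set every piece down gently, never stand a cup on the bare bench, and leave the saucers and the jar where they are.

Things in the scene. Friction and masses are not known exactly. Their poses are not given: they have to be found in the camera images.
- cup_blue: Handleless dark blue ceramic cup with small white dots, open top, about 0.2 kg, standing right way up on a saucer of another colour at the start (the upside-down cups on the bench are not meant). Round: 48 mm across at the foot, widening to 60 mm at 28 mm height and 62 mm at the rim, 78 mm tall, wall 4 mm. Origin: centre of the underside; z up.
- cup_green: Handleless green ceramic cup with small white dots, open top, about 0.2 kg, standing right way up on a saucer of another colour at the start (the upside-down cups on the bench are not meant). Round: 48 mm across at the foot, widening to 60 mm at 28 mm height and 62 mm at the rim, 78 mm tall, wall 4 mm. Origin: centre of the underside; z up.
- cup_red: Handleless terracotta (brick-orange) ceramic cup with small white dots, open top, about 0.2 kg, standing right way up on a saucer of another colour at the start (the upside-down cups on the bench are not meant). Round: 48 mm across at the foot, widening to 60 mm at 28 mm height and 62 mm at the rim, 78 mm tall, wall 4 mm. Origin: centre of the underside; z up.
- saucer_blue: Loose round dark blue saucer, 116 mm across, 16 mm high at its rim, 0.3 kg; its flat inner floor, about 80 mm across, is 8 mm above its underside, where the cup stands. Origin: centre of the underside; z up.
- saucer_green: Loose round green saucer, 116 mm across, 16 mm high at its rim, 0.3 kg; its flat inner floor, about 80 mm across, is 8 mm above its underside, where the cup stands. Origin: centre of the underside; z up.
- saucer_red: Loose round terracotta (brick-orange) saucer, 116 mm across, 16 mm high at its rim, 0.3 kg; its flat inner floor, about 80 mm across, is 8 mm above its underside, where the cup stands. Origin: centre of the underside; z up.
- wheel: Fixed low round inspection wheel, 124 mm across, black rubber top with an aluminium edge; it does not turn. Origin: centre of its underside, on the bench; its flat top is 25 mm above the origin. The jar's lid lies on it at the start.
- jar: Squat open white tea jar with blue dots, loose, 0.5 kg, 70 mm tall, 92 mm across the belly, 84 mm across the rim, round mouth 74 mm wide. Origin: centre of the underside; z up.
- lid: White jar lid, 0.12 kg, lying plug down on the wheel. From its underside up: a plug 62 mm across and 10 mm deep that drops into the jar's mouth with 6 mm to spare all round, a plate 92 mm across and 6 mm thick, then a dark blue upright round knob 24 mm across and 30 mm tall (top 46 mm above the origin). Origin: centre of the plug's underside; seated, it is 60 mm above the jar's origin. z up.

How it is judged:
By the outcome, as a careful person would: the job done as asked, in the order asked, and still so for the second after the job is handed in, with the robot touching nothing.
It also fails if it takes over 118 s, if anything falls off the work surface, if the arm or the gripper's body presses on something with over 40 N, if the wrist force passes 120 N, or if a joint passes its speed limit or range.

ROBOT

A 6-joint arm with a two-finger parallel gripper is mounted at the origin on the work surface. World frame = base frame: x ahead of the robot, y to its left, z up, the work surface at z = 0. Lengths are in m, angles in degrees, forces in N, time in s.
With the tool pointing down it reaches from about 0.3 to 0.75 m from the base axis. Payload 8.5 kg.
Tool frame: the origin (TCP) lies midway between the tips of the shut fingers; the grasp point (between the pads) lies 19 mm behind it; z points along the fingers, y is the line along which they close (so a half turn about z gives the same grasp; the last joint's range is limited). The gripper opens to 85 mm and grips with 20 to 120 N. Pads are 22 mm wide; open, the fingers measure 114 mm over their backs; the gripper's body (76 mm by 85 mm) begins 54 mm behind the grasp point. The pads swing forward as they close: fully open they stand 13 mm farther back than shut.
Start: joints at [55.903, 21.807, 74.336, -0, 83.858, -12.336], TCP at [0.204, 0.511, 0.231] pointing down, gripper open.
Joint ranges: [-178.18, 178.18], [-50.72, 133.34], [12.68, 142.11], [-81.47, 261.47], [9.98, 163.14], [-165.26, 165.26]. Speed limits (degrees/s): [136.94, 136.94, 180, 180, 180, 180].

INTERFACE

Orientations are given as a 3x3 rotation matrix whose columns are the frame's x, y, z axes.
In Python, from rig import env, get_image, close_job gives the robot as it stands.
- The arm moves only by the tool step_arm, never from a script. Its argument "targets" is a list of rows, each a list of 2 entries, a list of its own where there are three numbers: the shift along the tool's x, y, z as a fraction of full scale, then the turn, a rotation vector about the tool's x, y, z as a fraction of full scale. In form: [[[x, y, z], [wx, wy, wz]], ...]. A call has 1 to 10 rows; each row is the pose to reach, as a shift and turn from the pose commanded when the call began, along the tool's axes at that moment; what a row does not reach only later rows make up. Full scale, the value 1, is 0.3 m for a shift and 45 degrees for a turn. A row lasts 1/12 s, in which the tool goes at most 41.7 mm and 7.16 degrees, less where a joint would pass 70% of its speed; a pose out of reach is approached as far as the arm can. A call with a number of a shift or a turn outside -1 to 1 is refused whole. A call with a gripper value outside its range is refused whole. "jaw" is the finger opening in mm, from 0 to 85.4, set as the call begins (left out, the last holds). The fingers move at their own pace and stop on an object; "grip_force" is the grip in N (left out, the last holds). Time passes only in rows, so rows that repeat a pose let the fingers close. It gives the time, the measured TCP pose, the force, the opening and the grip force at its end, in the units of the state.
- env.observe(): the state, without advancing time (a new reading comes with each control period).
- get_image(name): name is "side" or "top" or "wrist"; returns a dict with "img" (420x560x3 uint8, red, green, blue), "z_map" (420x560 float32, m along the optical axis (not along the pixel's ray), 0 where there is no reading), "intrinsics" (3x3 intrinsics, pixels), "rvec" (rotation vector, rad) and "tvec" (3), from world to camera coordinates, as OpenCV has them. Camera axes: x right, y down, z forward; pixel columns grow to the right and rows downward; lengths in m; the calibration is good to about 2 mm. A picture is of the moment at which its call begins.
- close_job(): hands the job in; it is judged then, once.
The state is a dict: "time_s": time; "q": joint angles; "qvel": joint speeds; "joint_efforts": joint torques, N m; "position": TCP position; "tool_rot": TCP orientation; "ft_force": force on the tool from outside, world axes, zero at the start; "wrist_torque": the same for the moment, N m; "grip_width": finger opening in m; "gripper_force": force on a finger pad.
Only numpy, scipy, OpenCV 4.12 (cv2) and the standard library are available. Lean on these libraries where they do the work, as an engineer would, in place of code of your own. Each camera call takes 0.05 s, during which the arm holds its last target. There are 200 camera calls.

## Working session

There is one attempt and no reset: what is moved stays moved. The work goes in short steps, Python scripts to look and compute and a tool call to move; the robot and the scene stay as the last step left them, time stands still between calls to the robot, and variables do not carry over. Pictures are saved under pics/ and viewed, at most 14 in all, crops included, and the job is handed in when it is done.

Besides the shell and the picture viewer there is one more tool, called by a JSON object that holds its "method" and its "body", one argument or row to a line. step_arm: Moves the arm, as the interface text tells. Its arguments: {"type":"object","properties":{"targets":{"type":"array","items":{"type":"array"}},"jaw":{"type":"number"},"grip_force":{"type":"number"}},"required":["targets"]}

```bash
ls; mkdir -p pics
cat > h.py <<'E'
import numpy as np, cv2
from rig import env, get_image, close_job
def snap(n,f=None):
    d=get_image(n)
    if f: cv2.imwrite('pics/'+f,d['img'][:,:,::-1])
    return d
def ray(d,u,v,z):
    R,_=cv2.Rodrigues(np.array(d['rvec'],float)); t=np.array(d['tvec'],float).ravel()
    c=-R.T@t; r=R.T@np.linalg.inv(d['intrinsics'])@np.array([u,v,1.])
    return c+r*(z-c[2])/r[2]
def cloud(d):
    R,_=cv2.Rodrigues(np.array(d['rvec'],float)); t=np.array(d['tvec'],float).ravel()
    v,u=np.mgrid[0:420,0:560]; Z=d['z_map']
    p=np.stack([u,v,np.ones_like(u)],-1)@np.linalg.inv(d['intrinsics']).T*Z[...,None]
    return (p-t)@R
E
python3 - <<'E'
from h import *
print(env.observe())
for n in('top','side'):
    d=snap(n,n+'0.png'); np.savez('pics/'+n+'0.npz',**d)
    print(n,d['tvec'],d['rvec'],d['intrinsics'])
E
```

```text
pics
{'time_s': 0.0, 'q': array([ 5.59049381e+01,  2.18411168e+01,  7.43850064e+01, -8.39344983e-04,
        8.38590422e+01, -1.23362131e+01]), 'qvel': array([-0.06723553, -0.06631268,  0.01915212,  0.08648708, -0.00321934,
        0.05240988]), 'joint_efforts': array([-2.74109243e-04, -4.48459589e+01, -2.31280392e+01, -1.82639678e-04,
        4.72227955e-03, -2.46770088e-05]), 'position': array([0.20372345, 0.51055642, 0.23070911]), 'tool_rot': array([[-9.28752773e-01,  3.70698816e-01, -8.21174659e-04],
       [ 3.70699601e-01,  9.28751996e-01, -1.23907818e-03],
       [ 3.03342791e-04, -1.45520641e-03, -9.99998895e-01]]), 'ft_force': array([-0.1851198 , -0.23328328, -0.17941292]), 'wrist_torque': array([-0.00986121, -0.05009391, -0.01912666]), 'gripper_force': 0.0, 'grip_width': 0.08554282777932903}
top [0.02100398 0.55062837 0.94321084] [ 2.14937625 -2.14933511  0.12089583] [[513.13818994   0.         276.37177241]
 [  0.         513.13818994 221.28471299]
 [  0.           0.           1.        ]]
side [-0.47042174  0.20988668  0.64221295] [ 2.04673727 -0.62150076  0.33089504] [[448.71415926   0.         275.05065066]
 [  0.         448.71415926 209.37327094]
 [  0.           0.           1.        ]]
```

View pics/top0.png

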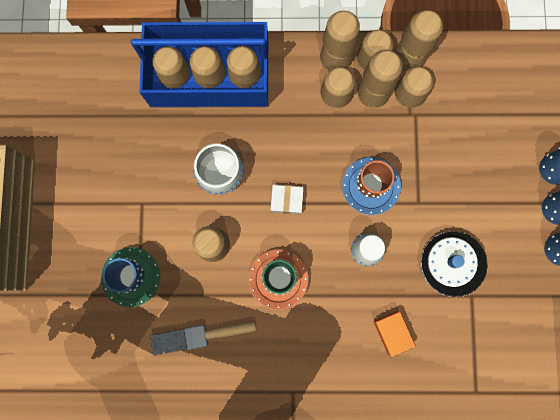

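View pics/side0.png

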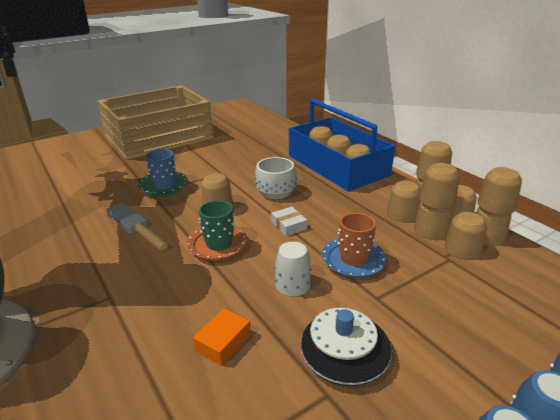

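Top view: blue cup on the green saucer (125,275), green cup on red (279,277), red cup on blue (373,180), jar (218,168), lid on wheel (455,261). Distractors are an upside-down white cup (369,248) and a wooden one (210,243). The side view agrees.

```bash
cat > m.py <<'E'
from h import *
d=dict(np.load('pics/top0.npz')); P=cloud(d)
print('bench z',np.median(P[330:370,20:100,2]), 'valid',(d['z_map']>0).mean())
def circ(px,zlo,zhi,rmax,name,rexp):
    c=ray(d,*px,(zlo+zhi)/2)[:2]
    for _ in range(4):
        m=(P[...,2]>zlo)&(P[...,2]<zhi)&(np.hypot(P[...,0]-c[0],P[...,1]-c[1])<rmax)
        q=P[m][:,:2].astype(np.float32)
        (x,y),r=cv2.minEnclosingCircle(cv2.convexHull((q*1000).astype(np.float32)))
        c=np.array([x,y])/1000
    print(name,len(q),c.round(4),'r',round(r,1),'exp',rexp,'medz',np.median(P[m][:,2]).round(4))
circ((122,275),.078,.095,.042,'cup blue',31)
circ((279,277),.078,.095,.042,'cup green',31)
circ((375,180),.078,.095,.042,'cup red',31)
circ((131,277),.010,.024,.064,'sauc green',58)
circ((279,278),.010,.024,.064,'sauc red',58)
circ((372,186),.010,.024,.064,'sauc blue',58)
circ((218,166),.062,.078,.05,'jar',42)
circ((456,261),.064,.08,.02,'knob',12)
circ((455,263),.036,.05,.055,'lid plate',46)
circ((455,263),.018,.032,.07,'wheel',62)
circ((369,246),.05,.09,.04,'white cup',24)
circ((209,243),.05,.09,.04,'wood cup',24)
circ((288,198),.01,.07,.04,'box',24)
circ((395,330),.01,.09,.05,'orange',24)
circ((205,335),.01,.09,.08,'tool',24)
E
python3 m.py
```

```text
bench z -6.419586812899633e-05 valid 0.9960884353741497
cup blue 305 [0.4477 0.3015] r 31.3 exp 31 medz 0.0853
cup green 253 [0.4446 0.0155] r 30.8 exp 31 medz 0.0859
cup red 277 [ 0.6258 -0.1631] r 31.1 exp 31 medz 0.0857
sauc green 1377 [0.4455 0.3027] r 58.1 exp 58 medz 0.0148
sauc red 1778 [0.4417 0.0181] r 57.5 exp 58 medz 0.0147
sauc blue 1413 [ 0.6234 -0.164 ] r 57.6 exp 58 medz 0.0148
jar 440 [0.6511 0.1327] r 43.7 exp 42 medz 0.0695
knob 144 [ 0.4729 -0.3075] r 12.2 exp 12 medz 0.0711
lid plate 1732 [ 0.4737 -0.3077] r 46.4 exp 46 medz 0.0415
wheel 1501 [ 0.4709 -0.3162] r 62.8 exp 62 medz 0.0252
white cup 745 [ 0.4976 -0.1524] r 28.9 exp 24 medz 0.0745
wood cup 855 [0.5085 0.1461] r 30.3 exp 24 medz 0.0734
box 809 [0.5968 0.0009] r 38.2 exp 24 medz 0.0226
orange 1102 [ 0.3397 -0.1989] r 41.6 exp 24 medz 0.03
tool 1327 [0.3362 0.1507] r 79.9 exp 24 medz 0.0185
```

Everything is located. First I turn the tool square to the world, so that tool x = -X, y = +Y and z = -Z, and move inward.

{"method": "step_arm", "body": {
  "targets": [
    [[-0.433,-0.186,0],[0,0,-0.15]],
    [[-0.866,-0.372,0],[0,0,-0.3]],
    [[-0.866,-0.372,0],[0,0,-0.4836]],
    [[-0.866,-0.372,0],[0,0,-0.4836]],
    [[-0.866,-0.372,0],[0,0,-0.4836]],
    [[-0.866,-0.372,0],[0,0,-0.4836]],
    [[-0.866,-0.372,0],[0,0,-0.4836]],
    [[-0.866,-0.372,0],[0,0,-0.4836]],
    [[-0.866,-0.372,0],[0,0,-0.4836]],
    [[-0.866,-0.372,0],[0,0,-0.4836]]
  ]
}}

```text
time_s: 0.93
position: [0.4035, 0.3109, 0.231]
tool_rot: [[-1.0, 0.001, -0.001], [0.001, 1.0, -0.0], [0.001, -0.0, -1.0]]
ft_force: [-0.2, 0.6, 0.1]
grip_width: 0.0851
gripper_force: 0.0
```

{"method": "step_arm", "body": {
  "targets": [
    [[-0.232,-1,0],[0,0,0]],
    [[-0.232,-1,0],[0,0,0]],
    [[-0.232,-1,0],[0,0,0]],
    [[-0.232,-1,0],[0,0,0]],
    [[-0.232,-1,0],[0,0,0]],
    [[-0.232,-1,0],[0,0,0]],
    [[-0.232,-1,0],[0,0,0]],
    [[-0.232,-1,0],[0,0,0]],
    [[-0.232,-1,0],[0,0,0]],
    [[-0.232,-1,0],[0,0,0]]
  ]
}}

```text
time_s: 1.77
position: [0.4731, 0.0118, 0.2312]
tool_rot: [[-1.0, -0.0, -0.001], [-0.0, 1.0, 0.001], [0.001, 0.001, -1.0]]
ft_force: [-0.9, 0.7, -0.4]
grip_width: 0.085
gripper_force: 0.0
```

{"method": "step_arm", "body": {
  "targets": [
    [[0,-1,0],[0,0,0]],
    [[0,-1,0],[0,0,0]],
    [[0,-1,0],[0,0,0]],
    [[0,-1,0],[0,0,0]],
    [[0,-1,0],[0,0,0]],
    [[0,-1,0],[0,0,0]],
    [[0,-1,0],[0,0,0]],
    [[0,-1,0],[0,0,0]],
    [[0,-1,0],[0,0,0]],
    [[0,-1,0],[0,0,0]]
  ],
  "jaw": 50
}}

```text
time_s: 2.6
position: [0.474, -0.287, 0.2311]
tool_rot: [[-1.0, -0.002, -0.0], [-0.002, 1.0, 0.001], [0.0, 0.001, -1.0]]
ft_force: [-0.0, 0.2, -0.2]
grip_width: 0.0503
gripper_force: 0.0
```

Run:
```python
from h import *
d=snap('wrist','w1.png'); np.savez('pics/w1.npz',**d)
P=cloud(d); c=np.array([.473,-.3075])
for zl,zh,r,n in((.064,.08,.025,'knob'),(.036,.05,.055,'plate'),(.018,.032,.075,'wheel')):
    m=(d['z_map']>0)&(P[...,2]>zl)&(P[...,2]<zh)&(np.hypot(P[...,0]-c[0],P[...,1]-c[1])<r)
    q=P[m]; print(n,m.sum(),cv2.minEnclosingCircle(cv2.convexHull((q[:,:2]*1000).astype(np.float32))),np.median(q[:,2]))
o=env.observe(); print(o['position'],o['tool_rot'],o['grip_width'])
```

```text
knob 554 ((472.2433166503906, -307.6387634277344), 11.921534538269043) 0.07134685612511368
plate 6192 ((472.4088439941406, -307.72259521484375), 46.003173828125) 0.041649683412219723
wheel 4828 ((470.32452392578125, -316.0665588378906), 62.6992301940918) 0.02558793618772138
[ 0.47401066 -0.286663    0.23138995] [[-9.99996614e-01 -2.59822470e-03 -1.43732524e-04]
 [-2.59833450e-03  9.99996329e-01  7.69049417e-04]
 [ 1.41733833e-04  7.69420279e-04 -9.99999694e-01]] 0.050135261430799605
```

View pics/w1.png

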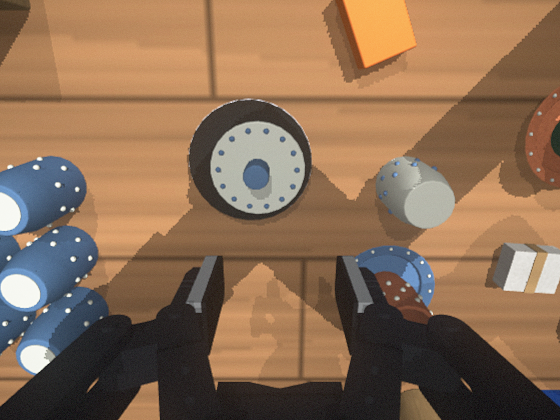

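The wrist view shows the knob at (256,173), and its position agrees with the top camera within 1 mm. Next I centre over the knob and descend.

{"method": "step_arm", "body": {
  "targets": [
    [[0,-0.065,0],[0,0,0]],
    [[0,-0.065,0.1],[0,0,0]],
    [[0,-0.065,0.23],[0,0,0]],
    [[0,-0.065,0.36],[0,0,0]],
    [[0,-0.065,0.45],[0,0,0]],
    [[0,-0.065,0.5],[0,0,0]],
    [[0,-0.065,0.5],[0,0,0]],
    [[0,-0.065,0.5],[0,0,0]],
    [[0,-0.065,0.5],[0,0,0]]
  ]
}}

```text
time_s: 3.4
position: [0.4744, -0.308, 0.083]
tool_rot: [[-1.0, -0.002, 0.002], [-0.002, 1.0, -0.002], [-0.002, -0.002, -1.0]]
ft_force: [0.8, -1.3, 0.3]
grip_width: 0.0501
gripper_force: 0.0
```

{"method": "step_arm", "body": {
  "targets": [
    [[0.005,0,0.06],[0,0,0]],
    [[0.005,0,0.1],[0,0,0]],
    [[0.005,0,0.123],[0,0,0]],
    [[0.005,0,0.123],[0,0,0]],
    [[0.005,0,0.123],[0,0,0]],
    [[0.005,0,0.123],[0,0,0]]
  ]
}}

```text
time_s: 3.9
position: [0.4725, -0.309, 0.0456]
tool_rot: [[-1.0, -0.0, 0.001], [-0.0, 1.0, -0.002], [-0.001, -0.002, -1.0]]
ft_force: [0.0, -0.4, -0.3]
grip_width: 0.0498
gripper_force: 0.0
```

{"method": "step_arm", "body": {
  "targets": [
    [[0,0,0],[0,0,0]],
    [[0,0,0],[0,0,0]],
    [[0,0,0],[0,0,0]],
    [[0,0,0],[0,0,0]],
    [[0,0,0],[0,0,0]],
    [[0,0,0],[0,0,0]],
    [[0,0,0],[0,0,0]],
    [[0,0,0],[0,0,0]]
  ],
  "jaw": 15,
  "grip_force": 40
}}

```text
time_s: 4.57
position: [0.4722, -0.3089, 0.0452]
tool_rot: [[-1.0, -0.0, 0.001], [-0.0, 1.0, -0.001], [-0.001, -0.001, -1.0]]
ft_force: [-0.7, 0.8, 6.4]
grip_width: 0.0225
gripper_force: 39.0
```

{"method": "step_arm", "body": {
  "targets": [
    [[0,0,-0.03],[0,0,0]],
    [[0,0,-0.1],[0,0,0]],
    [[0,0,-0.2],[0,0,0]],
    [[0,0,-0.32],[0,0,0]],
    [[0,0,-0.43],[0,0,0]],
    [[0,0,-0.5],[0,0,0]],
    [[0,0,-0.5],[0,0,0]],
    [[0,0,-0.5],[0,0,0]]
  ]
}}

```text
time_s: 5.23
position: [0.4719, -0.3086, 0.1953]
tool_rot: [[-1.0, -0.0, 0.001], [-0.0, 1.0, -0.001], [-0.001, -0.001, -1.0]]
ft_force: [0.7, 0.4, -1.4]
grip_width: 0.023
gripper_force: 39.3
```

{"method": "step_arm", "body": {
  "targets": [
    [[-0.02,0.05,0],[0,0,0]],
    [[-0.06,0.15,0],[0,0,0]],
    [[-0.1,0.26,0],[0,0,0]],
    [[-0.15,0.37,0],[0,0,0]],
    [[-0.2,0.48,0],[0,0,0]],
    [[-0.25,0.6,0],[0,0,0]],
    [[-0.3,0.72,0],[0,0,0]],
    [[-0.3,0.8,0],[0,0,0]],
    [[-0.3,0.8,0],[0,0,0]],
    [[-0.3,0.8,0],[0,0,0]]
  ]
}}

```text
time_s: 6.07
position: [0.5613, -0.0674, 0.1929]
tool_rot: [[-1.0, -0.002, -0.003], [-0.002, 1.0, 0.001], [0.003, 0.001, -1.0]]
ft_force: [0.6, -0.3, -1.3]
grip_width: 0.0226
gripper_force: 39.5
```

{"method": "step_arm", "body": {
  "targets": [
    [[-0.04,0.1,0],[0,0,0]],
    [[-0.1,0.22,0],[0,0,0]],
    [[-0.15,0.33,0],[0,0,0]],
    [[-0.2,0.44,0],[0,0,0]],
    [[-0.25,0.55,0],[0,0,0]],
    [[-0.28,0.64,0],[0,0,0]],
    [[-0.296,0.672,0],[0,0,0]],
    [[-0.296,0.672,0],[0,0,0]],
    [[-0.296,0.672,0],[0,0,0]],
    [[-0.296,0.672,0],[0,0,0]]
  ]
}}

```text
time_s: 6.9
position: [0.6505, 0.1309, 0.194]
tool_rot: [[-1.0, 0.002, -0.001], [0.002, 1.0, -0.0], [0.001, -0.0, -1.0]]
ft_force: [0.2, -0.4, -1.1]
grip_width: 0.0223
gripper_force: 39.6
```

```bash
cat > o.py <<'E'
from h import *
import sys
o=env.observe(); print(o['time_s'],o['position'].round(4),o['ft_force'].round(1),o['grip_width'])
print(o['tool_rot'].round(4))
E
python3 o.py
python3 - <<'E'
from h import *
d=snap('wrist','w2.png'); d2=snap('side','s2.png')
a=np.hstack([cv2.resize(x['img'],(400,300)) for x in(d,d2)]); cv2.imwrite('pics/ws2.png',a[:,:,::-1])
for n,d in(('w',d),('top',snap('top'))):
    P=cloud(d); c=np.array([.6505,.1325])
    for zl,zh,r in ((.062,.078,.055),(.19,.23,.06)):
        m=(d['z_map']>0)&(P[...,2]>zl)&(P[...,2]<zh)&(np.hypot(P[...,0]-c[0],P[...,1]-c[1])<r)
        q=P[m]; print(n,zl,m.sum(),cv2.minEnclosingCircle(cv2.convexHull((q[:,:2]*1000).astype(np.float32))) if len(q) else '')
E
```

```text
6.9 [0.6505 0.1309 0.194 ] [ 0.2 -0.4 -1.1] 0.022307060099168465
[[-1.e+00  2.e-03 -1.e-03]
 [ 2.e-03  1.e+00 -5.e-04]
 [ 1.e-03 -5.e-04 -1.e+00]]
w 0.062 1275 ((642.18896484375, 134.08822631835938), 42.594425201416016)
w 0.19 18486 ((649.9580688476562, 130.9232635498047), 45.426963806152344)
top 0.062 107 ((647.074462890625, 101.16304779052734), 28.316415786743164)
top 0.19 127 ((648.0625, 130.25267028808594), 44.57645797729492)
```

View pics/ws2.png

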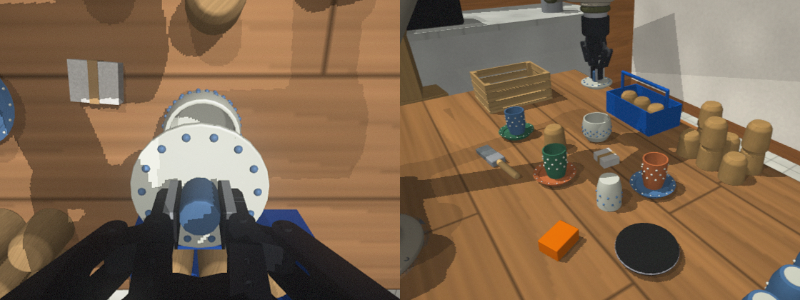

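The lid is held level over the jar and is about 2 mm off centre. I correct that and lower it.

{"method": "step_arm", "body": {
  "targets": [
    [[-0.003,0.006,0.05],[0,0,0]],
    [[-0.003,0.006,0.12],[0,0,0]],
    [[-0.003,0.006,0.2],[0,0,0]],
    [[-0.003,0.006,0.27],[0,0,0]],
    [[-0.003,0.006,0.32],[0,0,0]],
    [[-0.003,0.006,0.34],[0,0,0]],
    [[-0.003,0.006,0.34],[0,0,0]],
    [[-0.003,0.006,0.34],[0,0,0]]
  ]
}}

```text
time_s: 7.72
position: [0.652, 0.1343, 0.0933]
tool_rot: [[-1.0, 0.0, 0.001], [0.0, 1.0, -0.0], [-0.001, -0.0, -1.0]]
ft_force: [0.3, 0.6, -0.7]
grip_width: 0.0228
gripper_force: 39.6
```

```bash
python3 o.py
```

```text
7.7167 [0.652  0.1343 0.0933] [ 0.3  0.6 -0.7] 0.022768643046444
[[-1.0e+00  5.0e-04  1.1e-03]
 [ 5.0e-04  1.0e+00 -0.0e+00]
 [-1.1e-03 -0.0e+00 -1.0e+00]]
```

{"method": "step_arm", "body": {
  "targets": [
    [[0,0.0,0.007],[0,0,0]],
    [[0,0,0.014],[0,0,0]],
    [[0,0,0.021],[0,0,0]],
    [[0,0,0.028],[0,0,0]],
    [[0,0,0.034],[0,0,0]],
    [[0,0,0.038],[0,0,0]],
    [[0,0,0.041],[0,0,0]],
    [[0,0,0.041],[0,0,0]],
    [[0,0,0.041],[0,0,0]]
  ]
}}

```text
time_s: 8.47
position: [0.6516, 0.1348, 0.0802]
tool_rot: [[-1.0, -0.0, 0.0], [-0.0, 1.0, 0.0], [-0.0, 0.0, -1.0]]
ft_force: [-0.1, 0.8, -1.0]
grip_width: 0.0228
gripper_force: 39.8
```

{"method": "step_arm", "body": {
  "targets": [
    [[0,0,0.002],[0,0,0]],
    [[0,0,0.003],[0,0,0]],
    [[0,0,0.004],[0,0,0]],
    [[0,0,0.004],[0,0,0]]
  ]
}}

```text
time_s: 8.8
position: [0.6518, 0.1348, 0.0802]
tool_rot: [[-1.0, -0.0, 0.001], [-0.0, 1.0, -0.0], [-0.001, -0.0, -1.0]]
ft_force: [-3.4, -0.7, 7.8]
grip_width: 0.0226
gripper_force: 40.3
```

Contact at the seated height. I release the lid and rise.

{"method": "step_arm", "body": {
  "targets": [
    [[0,0,0],[0,0,0]],
    [[0,0,0],[0,0,0]],
    [[0,0,0],[0,0,0]],
    [[0,0,0],[0,0,0]],
    [[0,0,0],[0,0,0]]
  ],
  "jaw": 50
}}

```text
time_s: 9.22
position: [0.6516, 0.1347, 0.0787]
tool_rot: [[-1.0, -0.0, -0.0], [-0.0, 1.0, -0.0], [0.0, -0.0, -1.0]]
ft_force: [0.5, 0.9, 0.3]
grip_width: 0.0498
gripper_force: 0.0
```

{"method": "step_arm", "body": {
  "targets": [
    [[0,0,-0.03],[0,0,0]],
    [[0,0,-0.1],[0,0,0]],
    [[0,0,-0.2],[0,0,0]],
    [[0,0,-0.33],[0,0,0]],
    [[0,0,-0.4],[0,0,0]],
    [[0,0,-0.4],[0,0,0]],
    [[0,0,-0.4],[0,0,0]]
  ]
}}

```text
time_s: 9.8
position: [0.6519, 0.1348, 0.2007]
tool_rot: [[-1.0, -0.0, 0.003], [-0.0, 1.0, 0.0], [-0.003, 0.0, -1.0]]
ft_force: [0.2, 0.5, -0.5]
grip_width: 0.0497
gripper_force: 0.0
```

```bash
python3 o.py
python3 - <<'E'
from h import *
d=snap('wrist'); d2=snap('side')
a=np.hstack([cv2.resize(x['img'],(400,300)) for x in(d,d2)]); cv2.imwrite('pics/ws3.png',a[:,:,::-1])
P=cloud(d); c=np.array([.6515,.1335])
for zl,zh,r in ((.098,.112,.03),(.068,.085,.06)):
        m=(d['z_map']>0)&(P[...,2]>zl)&(P[...,2]<zh)&(np.hypot(P[...,0]-c[0],P[...,1]-c[1])<r)
        q=P[m]; print(zl,m.sum(),cv2.minEnclosingCircle(cv2.convexHull((q[:,:2]*1000).astype(np.float32))),np.median(q[:,2]))
        A=np.c_[q[:,:2],np.ones(len(q))]; print('plane',np.linalg.lstsq(A,q[:,2],rcond=None)[0])
E
```

```text
9.8 [0.6519 0.1348 0.2007] [ 0.2  0.5 -0.5] 0.04968011929925289
[[-1.0e+00 -1.0e-04  3.1e-03]
 [-1.0e-04  1.0e+00  1.0e-04]
 [-3.1e-03  1.0e-04 -1.0e+00]]
0.098 853 ((651.52099609375, 135.172119140625), 11.85004711151123) 0.10619354685866829
plane [ 0.11038532 -0.00172918  0.0342077 ]
0.068 8967 ((652.2208862304688, 135.25355529785156), 46.193397521972656) 0.07660222585695918
plane [ 0.00140038 -0.00034223  0.07578218]
```

View pics/ws3.png

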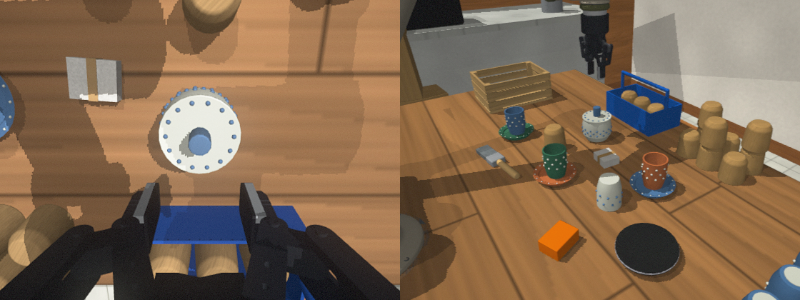

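The lid is seated level: plate top at 0.0766 m, offset about 2 mm. Next is the red cup.

{"method": "step_arm", "body": {
  "targets": [
    [[0.087,-0.993,0],[0,0,0]],
    [[0.087,-0.993,0],[0,0,0]],
    [[0.087,-0.993,0],[0,0,0]],
    [[0.087,-0.993,0],[0,0,0]],
    [[0.087,-0.993,0],[0,0,0]],
    [[0.087,-0.993,0],[0,0,0]],
    [[0.087,-0.993,0],[0,0,0]],
    [[0.087,-0.993,0],[0,0,0]],
    [[0.087,-0.993,0],[0,0,0]],
    [[0.087,-0.993,0],[0,0,0]]
  ],
  "jaw": 85.4
}}

```text
time_s: 10.73
position: [0.6252, -0.1627, 0.1978]
tool_rot: [[-1.0, 0.001, -0.002], [0.001, 1.0, 0.001], [0.002, 0.001, -1.0]]
ft_force: [0.2, -0.3, 1.1]
grip_width: 0.0851
gripper_force: 0.0
```

```bash
cat > w.py <<'E'
from h import *
import sys
# args: cx cy then list zl zh r
a=[float(x) for x in sys.argv[1:]]; c=np.array(a[:2])
o=env.observe(); print(o['time_s'],o['position'].round(4),o['tool_rot'].round(4).tolist())
d=get_image('wrist'); P=cloud(d)
for i in range(2,len(a),3):
    zl,zh,r=a[i:i+3]
    m=(d['z_map']>0)&(P[...,2]>zl)&(P[...,2]<zh)&(np.hypot(P[...,0]-c[0],P[...,1]-c[1])<r)
    q=P[m]; print(zl,m.sum(),cv2.minEnclosingCircle(cv2.convexHull((q[:,:2]*1000).astype(np.float32))),np.median(q[:,2]))
E
python3 w.py .6258 -.1631 .082 .095 .042 .01 .024 .064
```

```text
10.7333 [ 0.6252 -0.1627  0.1978] [[-1.0, 0.0006, -0.0019], [0.0006, 1.0, 0.0014], [0.0019, 0.0014, -1.0]]
0.082 1383 ((624.8098754882812, -162.4456787109375), 31.14818572998047) 0.08632087893344872
0.01 5360 ((622.2743530273438, -163.19583129882812), 57.56496047973633) 0.015362612960730448
```

{"method": "step_arm", "body": {
  "targets": [
    [[0,0,0.06],[0,0,0]],
    [[0,0,0.16],[0,0,0]],
    [[0,0,0.28],[0,0,0]],
    [[0,0,0.38],[0,0,0]],
    [[0,0,0.46],[0,0,0]],
    [[0,0,0.51],[0,0,0]],
    [[0,0,0.53],[0,0,0]],
    [[0,0,0.53],[0,0,0]],
    [[0,0,0.53],[0,0,0]]
  ]
}}

```text
time_s: 11.53
position: [0.6261, -0.1623, 0.0407]
tool_rot: [[-1.0, -0.001, 0.001], [-0.001, 1.0, -0.0], [-0.001, -0.0, -1.0]]
ft_force: [0.8, -0.2, 0.0]
grip_width: 0.0851
gripper_force: 0.0
```

{"method": "step_arm", "body": {
  "targets": [
    [[0,0,0],[0,0,0]],
    [[0,0,0],[0,0,0]],
    [[0,0,0],[0,0,0]],
    [[0,0,0],[0,0,0]],
    [[0,0,0],[0,0,0]],
    [[0,0,0],[0,0,0]],
    [[0,0,0],[0,0,0]],
    [[0,0,0],[0,0,0]]
  ],
  "jaw": 50,
  "grip_force": 40
}}

```text
time_s: 12.2
position: [0.6262, -0.1632, 0.0415]
tool_rot: [[-1.0, -0.0, 0.003], [-0.0, 1.0, -0.001], [-0.003, -0.001, -1.0]]
ft_force: [-0.3, 1.6, 5.2]
grip_width: 0.0597
gripper_force: 43.1
```

{"method": "step_arm", "body": {
  "targets": [
    [[0,0,-0.02],[0,0,0]],
    [[0,0,-0.08],[0,0,0]],
    [[0,0,-0.18],[0,0,0]],
    [[0,0,-0.3],[0,0,0]],
    [[0,0,-0.4],[0,0,0]],
    [[0,0,-0.43],[0,0,0]],
    [[0,0,-0.43],[0,0,0]],
    [[0,0,-0.43],[0,0,0]]
  ]
}}

```text
time_s: 12.87
position: [0.6251, -0.163, 0.168]
tool_rot: [[-1.0, 0.0, -0.001], [0.0, 1.0, 0.0], [0.001, 0.0, -1.0]]
ft_force: [-0.2, 0.6, -2.4]
grip_width: 0.0603
gripper_force: 43.8
```

{"method": "step_arm", "body": {
  "targets": [
    [[0.04,-0.04,0],[0,0,0]],
    [[0.12,-0.12,0],[0,0,0]],
    [[0.2,-0.2,0],[0,0,0]],
    [[0.28,-0.28,0],[0,0,0]],
    [[0.36,-0.36,0],[0,0,0]],
    [[0.44,-0.44,0],[0,0,0]],
    [[0.5,-0.5,0],[0,0,0]],
    [[0.517,-0.51,0],[0,0,0]],
    [[0.517,-0.51,0],[0,0,0]],
    [[0.517,-0.51,0],[0,0,0]]
  ]
}}

```text
time_s: 13.7
position: [0.4703, -0.3155, 0.1676]
tool_rot: [[-1.0, 0.0, -0.002], [0.0, 1.0, 0.002], [0.002, 0.002, -1.0]]
ft_force: [0.4, 0.1, -0.7]
grip_width: 0.0598
gripper_force: 43.8
```

```bash
python3 w.py .4705 -.316 .018 .032 .075 .19 .21 .05
```

```text
13.7 [ 0.4703 -0.3155  0.1676] [[-1.0, 0.0004, -0.0016], [0.0004, 1.0, 0.0022], [0.0016, 0.0022, -1.0]]
0.018 12756 ((469.9949035644531, -316.18707275390625), 62.53956985473633) 0.025572535117021487
0.19 11657 ((462.4124755859375, -315.3914794921875), 43.888980865478516) 0.20073231747439405
```

{"method": "step_arm", "body": {
  "targets": [
    [[0,0,0.05],[0,0,0]],
    [[0,0,0.12],[0,0,0]],
    [[0,0,0.2],[0,0,0]],
    [[0,0,0.27],[0,0,0]],
    [[0,0,0.32],[0,0,0]],
    [[0,0,0.345],[0,0,0]],
    [[0,0,0.352],[0,0,0]],
    [[0,0,0.357],[0,0,0]],
    [[0,0,0.36],[0,0,0]],
    [[0,0,0.36],[0,0,0]]
  ]
}}

```text
time_s: 14.58
position: [0.4708, -0.3163, 0.0616]
tool_rot: [[-1.0, -0.0, 0.001], [-0.0, 1.0, -0.001], [-0.001, -0.001, -1.0]]
ft_force: [0.3, 0.4, -2.4]
grip_width: 0.0598
gripper_force: 43.8
```

{"method": "step_arm", "body": {
  "targets": [
    [[0,0,0.001],[0,0,0]],
    [[0,0,0.002],[0,0,0]],
    [[0,0,0.003],[0,0,0]],
    [[0,0,0.003],[0,0,0]],
    [[0,0,0.003],[0,0,0]]
  ]
}}

```text
time_s: 15.0
position: [0.4704, -0.3162, 0.0601]
tool_rot: [[-1.0, 0.0, 0.0], [0.0, 1.0, -0.0], [-0.0, -0.0, -1.0]]
ft_force: [0.1, -0.5, -1.0]
grip_width: 0.0603
gripper_force: 43.8
```

{"method": "step_arm", "body": {
  "targets": [
    [[0,0,0.002],[0,0,0]],
    [[0,0,0.004],[0,0,0]],
    [[0,0,0.005],[0,0,0]],
    [[0,0,0.005],[0,0,0]]
  ]
}}

```text
time_s: 15.33
position: [0.4704, -0.3162, 0.0586]
tool_rot: [[-1.0, -0.0, 0.0], [-0.0, 1.0, -0.0], [-0.0, -0.0, -1.0]]
ft_force: [-0.5, -0.1, 0.7]
grip_width: 0.0601
gripper_force: 43.8
```

Contact has begun, so I release the cup and rise.

{"method": "step_arm", "body": {
  "targets": [
    [[0,0,0.001],[0,0,0]],
    [[0,0,0.002],[0,0,0]],
    [[0,0,0.002],[0,0,0]]
  ]
}}

```text
time_s: 15.58
position: [0.4705, -0.3162, 0.0586]
tool_rot: [[-1.0, -0.0, 0.0], [-0.0, 1.0, -0.001], [-0.0, -0.001, -1.0]]
ft_force: [-1.3, 2.0, 7.0]
grip_width: 0.0601
gripper_force: 44.2
```

{"method": "step_arm", "body": {
  "targets": [
    [[0,0,0],[0,0,0]],
    [[0,0,0],[0,0,0]],
    [[0,0,0],[0,0,0]],
    [[0,0,0],[0,0,0]],
    [[0,0,0],[0,0,0]],
    [[0,0,0],[0,0,0]]
  ],
  "jaw": 85.4
}}

```text
time_s: 16.08
position: [0.4704, -0.3162, 0.0579]
tool_rot: [[-1.0, -0.0, -0.0], [-0.0, 1.0, 0.0], [0.0, 0.0, -1.0]]
ft_force: [-0.4, 0.1, 0.1]
grip_width: 0.0856
gripper_force: 0.0
```

{"method": "step_arm", "body": {
  "targets": [
    [[0,0,-0.03],[0,0,0]],
    [[0,0,-0.1],[0,0,0]],
    [[0,0,-0.2],[0,0,0]],
    [[0,0,-0.33],[0,0,0]],
    [[0,0,-0.43],[0,0,0]],
    [[0,0,-0.46],[0,0,0]],
    [[0,0,-0.46],[0,0,0]],
    [[0,0,-0.46],[0,0,0]]
  ]
}}

```text
time_s: 16.75
position: [0.4702, -0.3159, 0.1955]
tool_rot: [[-1.0, -0.0, -0.0], [-0.0, 1.0, 0.0], [0.0, 0.0, -1.0]]
ft_force: [0.2, -0.2, -1.2]
grip_width: 0.0855
gripper_force: 0.0
```

```bash
python3 w.py .4705 -.316 .018 .032 .075 .097 .110 .05
```

```text
16.75 [ 0.4702 -0.3159  0.1955] [[-1.0, -0.0, -0.0003], [-0.0, 1.0, 0.0003], [0.0003, 0.0003, -1.0]]
0.018 8025 ((469.9757080078125, -316.1998291015625), 62.49346923828125) 0.025573763756425935
0.097 1746 ((469.3829345703125, -315.4886169433594), 31.03465461730957) 0.10317224014831011
```

Red cup is on the wheel, within 1 mm of centre. On to the blue cup.

{"method": "step_arm", "body": {
  "targets": [
    [[0.037,1,0],[0,0,0]],
    [[0.037,1,0],[0,0,0]],
    [[0.037,1,0],[0,0,0]],
    [[0.037,1,0],[0,0,0]],
    [[0.037,1,0],[0,0,0]],
    [[0.037,1,0],[0,0,0]],
    [[0.037,1,0],[0,0,0]],
    [[0.037,1,0],[0,0,0]],
    [[0.037,1,0],[0,0,0]],
    [[0.037,1,0],[0,0,0]]
  ]
}}

```text
time_s: 17.63
position: [0.4591, -0.0162, 0.1949]
tool_rot: [[-1.0, -0.001, -0.002], [-0.001, 1.0, 0.0], [0.002, 0.0, -1.0]]
ft_force: [-0.3, -0.5, -0.1]
grip_width: 0.0857
gripper_force: 0.0
```

{"method": "step_arm", "body": {
  "targets": [
    [[0.038,1,0],[0,0,0]],
    [[0.038,1,0],[0,0,0]],
    [[0.038,1,0],[0,0,0]],
    [[0.038,1,0],[0,0,0]],
    [[0.038,1,0],[0,0,0]],
    [[0.038,1,0],[0,0,0]],
    [[0.038,1,0],[0,0,0]],
    [[0.038,1,0],[0,0,0]],
    [[0.038,1,0],[0,0,0]],
    [[0.038,1,0],[0,0,0]]
  ]
}}

```text
time_s: 18.47
position: [0.4486, 0.2825, 0.1951]
tool_rot: [[-1.0, 0.001, -0.001], [0.001, 1.0, -0.001], [0.001, -0.001, -1.0]]
ft_force: [-0.5, -0.9, -0.5]
grip_width: 0.085
gripper_force: 0.0
```

{"method": "step_arm", "body": {
  "targets": [
    [[0,0.03,0],[0,0,0]],
    [[0,0.058,0],[0,0,0]],
    [[0,0.058,0],[0,0,0]],
    [[0,0.058,0],[0,0,0]]
  ]
}}

```text
time_s: 18.8
position: [0.4481, 0.301, 0.1959]
tool_rot: [[-1.0, 0.0, 0.0], [0.0, 1.0, -0.0], [-0.0, -0.0, -1.0]]
ft_force: [-0.5, 0.0, -0.4]
grip_width: 0.0855
gripper_force: 0.0
```

```bash
python3 w.py .4477 .3015 .082 .095 .042 .01 .024 .064
```

```text
18.8 [0.4481 0.301  0.1959] [[-1.0, 0.0003, 0.0], [0.0003, 1.0, -0.0001], [-0.0, -0.0001, -1.0]]
0.082 1405 ((446.04071044921875, 302.5081481933594), 30.976097106933594) 0.08626023071634834
0.01 5464 ((444.7415466308594, 303.1441955566406), 57.747379302978516) 0.015372042314631258
```

{"method": "step_arm", "body": {
  "targets": [
    [[0.006,0.004,0.05],[0,0,0]],
    [[0.006,0.004,0.15],[0,0,0]],
    [[0.006,0.004,0.27],[0,0,0]],
    [[0.006,0.004,0.37],[0,0,0]],
    [[0.006,0.004,0.45],[0,0,0]],
    [[0.006,0.004,0.5],[0,0,0]],
    [[0.006,0.004,0.52],[0,0,0]],
    [[0.006,0.004,0.52],[0,0,0]],
    [[0.006,0.004,0.52],[0,0,0]],
    [[0.006,0.004,0.52],[0,0,0]]
  ]
}}

```text
time_s: 19.68
position: [0.4468, 0.3026, 0.0412]
tool_rot: [[-1.0, 0.0, 0.002], [0.0, 1.0, 0.001], [-0.002, 0.001, -1.0]]
ft_force: [1.2, -0.7, 0.4]
grip_width: 0.0853
gripper_force: 0.0
```

{"method": "step_arm", "body": {
  "targets": [
    [[0,0,0],[0,0,0]],
    [[0,0,0],[0,0,0]],
    [[0,0,0],[0,0,0]],
    [[0,0,0],[0,0,0]],
    [[0,0,0],[0,0,0]],
    [[0,0,0],[0,0,0]],
    [[0,0,0],[0,0,0]],
    [[0,0,0],[0,0,0]]
  ],
  "jaw": 50
}}

```text
time_s: 20.35
position: [0.4466, 0.3025, 0.0411]
tool_rot: [[-1.0, -0.0, 0.002], [-0.0, 1.0, 0.001], [-0.002, 0.001, -1.0]]
ft_force: [-0.9, -0.7, 7.5]
grip_width: 0.0618
gripper_force: 42.4
```

{"method": "step_arm", "body": {
  "targets": [
    [[0,0,-0.02],[0,0,0]],
    [[0,0,-0.08],[0,0,0]],
    [[0,0,-0.18],[0,0,0]],
    [[0,0,-0.3],[0,0,0]],
    [[0,0,-0.4],[0,0,0]],
    [[0,0,-0.45],[0,0,0]],
    [[0,0,-0.45],[0,0,0]],
    [[0,0,-0.45],[0,0,0]]
  ]
}}

```text
time_s: 21.02
position: [0.4459, 0.3024, 0.1752]
tool_rot: [[-1.0, -0.0, 0.001], [-0.0, 1.0, 0.0], [-0.001, 0.0, -1.0]]
ft_force: [-0.5, -0.3, -1.8]
grip_width: 0.0614
gripper_force: 44.1
```

{"method": "step_arm", "body": {
  "targets": [
    [[-0.02,-0.04,0],[0,0,0]],
    [[-0.05,-0.13,0],[0,0,0]],
    [[-0.09,-0.23,0],[0,0,0]],
    [[-0.13,-0.33,0],[0,0,0]],
    [[-0.17,-0.43,0],[0,0,0]],
    [[-0.21,-0.53,0],[0,0,0]],
    [[-0.25,-0.63,0],[0,0,0]],
    [[-0.29,-0.73,0],[0,0,0]],
    [[-0.3,-0.8,0],[0,0,0]],
    [[-0.3,-0.8,0],[0,0,0]]
  ]
}}

```text
time_s: 21.85
position: [0.5363, 0.0589, 0.1728]
tool_rot: [[-1.0, 0.004, -0.003], [0.004, 1.0, -0.001], [0.003, -0.001, -1.0]]
ft_force: [0.3, -1.0, -2.0]
grip_width: 0.0613
gripper_force: 44.2
```

{"method": "step_arm", "body": {
  "targets": [
    [[-0.04,-0.1,0],[0,0,0]],
    [[-0.08,-0.2,0],[0,0,0]],
    [[-0.12,-0.3,0],[0,0,0]],
    [[-0.16,-0.4,0],[0,0,0]],
    [[-0.2,-0.5,0],[0,0,0]],
    [[-0.24,-0.6,0],[0,0,0]],
    [[-0.27,-0.7,0],[0,0,0]],
    [[-0.288,-0.753,0],[0,0,0]],
    [[-0.288,-0.753,0],[0,0,0]],
    [[-0.288,-0.753,0],[0,0,0]]
  ]
}}

```text
time_s: 22.68
position: [0.622, -0.1632, 0.1729]
tool_rot: [[-1.0, 0.001, -0.003], [0.001, 1.0, 0.002], [0.003, 0.002, -1.0]]
ft_force: [-0.2, 0.4, -1.7]
grip_width: 0.0615
gripper_force: 44.4
```

```bash
python3 w.py .6230 -.1635 .01 .024 .07 .19 .21 .05
```

```text
22.6833 [ 0.622  -0.1632  0.1729] [[-1.0, 0.0009, -0.003], [0.0009, 1.0, 0.0018], [0.0031, 0.0018, -1.0]]
0.01 4677 ((622.1513061523438, -163.23826599121094), 57.52089309692383) 0.014673200558070419
0.19 11319 ((614.415771484375, -162.9742431640625), 44.628013610839844) 0.2011975058607712
```

{"method": "step_arm", "body": {
  "targets": [
    [[0,0,0.05],[0,0,0]],
    [[0,0,0.13],[0,0,0]],
    [[0,0,0.23],[0,0,0]],
    [[0,0,0.32],[0,0,0]],
    [[0,0,0.38],[0,0,0]],
    [[0,0,0.41],[0,0,0]],
    [[0,0,0.42],[0,0,0]],
    [[0,0,0.427],[0,0,0]],
    [[0,0,0.427],[0,0,0]],
    [[0,0,0.427],[0,0,0]]
  ]
}}

```text
time_s: 23.57
position: [0.6231, -0.1634, 0.0481]
tool_rot: [[-1.0, -0.0, 0.002], [-0.0, 1.0, -0.001], [-0.002, -0.001, -1.0]]
ft_force: [-0.5, -0.9, -1.6]
grip_width: 0.0614
gripper_force: 44.4
```

{"method": "step_arm", "body": {
  "targets": [
    [[0,0,0.001],[0,0,0]],
    [[0,0,0.002],[0,0,0]],
    [[0,0,0.003],[0,0,0]],
    [[0,0,0.003],[0,0,0]],
    [[0,0,0.003],[0,0,0]]
  ]
}}

```text
time_s: 23.98
position: [0.6225, -0.1635, 0.046]
tool_rot: [[-1.0, 0.0, 0.0], [0.0, 1.0, -0.0], [-0.0, -0.0, -1.0]]
ft_force: [-0.1, -1.2, -2.0]
grip_width: 0.0614
gripper_force: 44.4
```

Down to about 0.042.

{"method": "step_arm", "body": {
  "targets": [
    [[0,0,0.003],[0,0,0]],
    [[0,0,0.006],[0,0,0]],
    [[0,0,0.009],[0,0,0]],
    [[0,0,0.012],[0,0,0]],
    [[0,0,0.013],[0,0,0]],
    [[0,0,0.013],[0,0,0]]
  ]
}}

```text
time_s: 24.48
position: [0.6225, -0.1635, 0.0419]
tool_rot: [[-1.0, 0.0, -0.0], [0.0, 1.0, 0.0], [0.0, 0.0, -1.0]]
ft_force: [-0.4, 0.1, -1.6]
grip_width: 0.0612
gripper_force: 44.4
```

{"method": "step_arm", "body": {
  "targets": [
    [[0,0,0.001],[0,0,0]],
    [[0,0,0.002],[0,0,0]],
    [[0,0,0.003],[0,0,0]],
    [[0,0,0.003],[0,0,0]]
  ]
}}

```text
time_s: 24.82
position: [0.6226, -0.1635, 0.0413]
tool_rot: [[-1.0, 0.0, 0.0], [0.0, 1.0, -0.0], [-0.0, -0.0, -1.0]]
ft_force: [-0.1, -1.0, 0.4]
grip_width: 0.0612
gripper_force: 44.4
```

Touching. I release, rise and check.

{"method": "step_arm", "body": {
  "targets": [
    [[0,0,0.001],[0,0,0]],
    [[0,0,0.002],[0,0,0]],
    [[0,0,0.002],[0,0,0]]
  ]
}}

```text
time_s: 25.07
position: [0.6227, -0.1635, 0.0412]
tool_rot: [[-1.0, -0.0, 0.001], [-0.0, 1.0, -0.0], [-0.001, -0.0, -1.0]]
ft_force: [-1.2, -0.2, 4.3]
grip_width: 0.0612
gripper_force: 44.5
```

{"method": "step_arm", "body": {
  "targets": [
    [[0,0,0],[0,0,0]],
    [[0,0,0],[0,0,0]],
    [[0,0,0],[0,0,0]],
    [[0,0,0],[0,0,0]],
    [[0,0,0],[0,0,0]],
    [[0,0,0],[0,0,0]]
  ],
  "jaw": 85.4
}}

```text
time_s: 25.57
position: [0.6225, -0.1635, 0.0404]
tool_rot: [[-1.0, 0.0, -0.0], [0.0, 1.0, 0.0], [0.0, 0.0, -1.0]]
ft_force: [0.6, 0.4, 0.1]
grip_width: 0.0853
gripper_force: 0.0
```

{"method": "step_arm", "body": {
  "targets": [
    [[0,0,-0.03],[0,0,0]],
    [[0,0,-0.1],[0,0,0]],
    [[0,0,-0.2],[0,0,0]],
    [[0,0,-0.33],[0,0,0]],
    [[0,0,-0.45],[0,0,0]],
    [[0,0,-0.52],[0,0,0]],
    [[0,0,-0.52],[0,0,0]],
    [[0,0,-0.52],[0,0,0]]
  ]
}}

```text
time_s: 26.23
position: [0.6227, -0.1635, 0.1982]
tool_rot: [[-1.0, -0.0, 0.003], [-0.0, 1.0, -0.001], [-0.003, -0.001, -1.0]]
ft_force: [1.2, -0.3, -1.3]
grip_width: 0.0853
gripper_force: 0.0
```

```bash
python3 w.py .6230 -.1635 .01 .024 .064 .082 .095 .05
```

```text
26.2333 [ 0.6227 -0.1635  0.1982] [[-1.0, -0.0001, 0.0027], [-0.0001, 1.0, -0.0013], [-0.0027, -0.0013, -1.0]]
0.01 5365 ((622.3121948242188, -163.27447509765625), 57.6342658996582) 0.015356074968793675
0.082 1382 ((622.3236083984375, -163.482666015625), 31.036394119262695) 0.08627959416997219
```

Blue is centred. Now the green cup.

{"method": "step_arm", "body": {
  "targets": [
    [[0.594,0.597,0],[0,0,0]],
    [[0.594,0.597,0],[0,0,0]],
    [[0.594,0.597,0],[0,0,0]],
    [[0.594,0.597,0],[0,0,0]],
    [[0.594,0.597,0],[0,0,0]],
    [[0.594,0.597,0],[0,0,0]],
    [[0.594,0.597,0],[0,0,0]],
    [[0.594,0.597,0],[0,0,0]],
    [[0.594,0.597,0],[0,0,0]],
    [[0.594,0.597,0],[0,0,0]]
  ]
}}

```text
time_s: 27.12
position: [0.445, 0.015, 0.196]
tool_rot: [[-1.0, 0.001, -0.001], [0.001, 1.0, 0.0], [0.001, 0.0, -1.0]]
ft_force: [0.1, 0.6, -0.4]
grip_width: 0.0853
gripper_force: 0.0
```

```bash
python3 w.py .4446 .0160 .01 .024 .064 .082 .095 .045
```

```text
27.1167 [0.445 0.015 0.196] [[-1.0, 0.0007, -0.0007], [0.0007, 1.0, 0.0], [0.0007, 0.0, -1.0]]
0.01 5445 ((440.72454833984375, 18.800296783447266), 57.638790130615234) 0.015347275707797654
0.082 1417 ((443.26031494140625, 16.18860626220703), 30.935260772705078) 0.08627130700246433
```

{"method": "step_arm", "body": {
  "targets": [
    [[0.004,0.004,0.05],[0,0,0]],
    [[0.004,0.004,0.15],[0,0,0]],
    [[0.004,0.004,0.27],[0,0,0]],
    [[0.004,0.004,0.37],[0,0,0]],
    [[0.004,0.004,0.45],[0,0,0]],
    [[0.004,0.004,0.5],[0,0,0]],
    [[0.004,0.004,0.52],[0,0,0]],
    [[0.004,0.004,0.52],[0,0,0]],
    [[0.004,0.004,0.52],[0,0,0]],
    [[0.004,0.004,0.52],[0,0,0]]
  ]
}}

```text
time_s: 28.0
position: [0.4439, 0.0165, 0.0413]
tool_rot: [[-1.0, 0.0, 0.002], [0.0, 1.0, -0.0], [-0.002, -0.0, -1.0]]
ft_force: [-0.4, 0.1, 0.3]
grip_width: 0.0856
gripper_force: 0.0
```

{"method": "step_arm", "body": {
  "targets": [
    [[0,0,0],[0,0,0]],
    [[0,0,0],[0,0,0]],
    [[0,0,0],[0,0,0]],
    [[0,0,0],[0,0,0]],
    [[0,0,0],[0,0,0]],
    [[0,0,0],[0,0,0]],
    [[0,0,0],[0,0,0]],
    [[0,0,0],[0,0,0]]
  ],
  "jaw": 50
}}

```text
time_s: 28.67
position: [0.4437, 0.0166, 0.0415]
tool_rot: [[-1.0, -0.0, 0.002], [-0.0, 1.0, -0.001], [-0.002, -0.001, -1.0]]
ft_force: [-0.3, -0.8, 7.4]
grip_width: 0.0609
gripper_force: 41.6
```

{"method": "step_arm", "body": {
  "targets": [
    [[0,0,-0.02],[0,0,0]],
    [[0,0,-0.08],[0,0,0]],
    [[0,0,-0.18],[0,0,0]],
    [[0,0,-0.3],[0,0,0]],
    [[0,0,-0.4],[0,0,0]],
    [[0,0,-0.45],[0,0,0]],
    [[0,0,-0.45],[0,0,0]],
    [[0,0,-0.45],[0,0,0]]
  ]
}}

```text
time_s: 29.33
position: [0.4429, 0.0169, 0.1758]
tool_rot: [[-1.0, -0.0, 0.001], [-0.0, 1.0, -0.0], [-0.001, -0.0, -1.0]]
ft_force: [0.1, -1.1, -1.1]
grip_width: 0.0607
gripper_force: 44.0
```

{"method": "step_arm", "body": {
  "targets": [
    [[-0.005,0.05,0],[0,0,0]],
    [[-0.005,0.16,0],[0,0,0]],
    [[-0.005,0.29,0],[0,0,0]],
    [[-0.005,0.42,0],[0,0,0]],
    [[-0.005,0.55,0],[0,0,0]],
    [[-0.005,0.68,0],[0,0,0]],
    [[-0.005,0.8,0],[0,0,0]],
    [[-0.005,0.9,0],[0,0,0]],
    [[-0.005,0.956,0],[0,0,0]],
    [[-0.005,0.956,0],[0,0,0]]
  ]
}}

```text
time_s: 30.17
position: [0.4434, 0.3062, 0.1733]
tool_rot: [[-1.0, -0.004, -0.003], [-0.004, 1.0, -0.001], [0.003, -0.001, -1.0]]
ft_force: [-1.5, -1.0, -1.4]
grip_width: 0.0609
gripper_force: 44.1
```

{"method": "step_arm", "body": {
  "targets": [
    [[0,0,0],[0,0,0]],
    [[0,0,0.05],[0,0,0]],
    [[0,0,0.13],[0,0,0]],
    [[0,0,0.23],[0,0,0]],
    [[0,0,0.3],[0,0,0]],
    [[0,0,0.34],[0,0,0]],
    [[0,0,0.36],[0,0,0]],
    [[0,0,0.36],[0,0,0]],
    [[0,0,0.36],[0,0,0]]
  ]
}}

```text
time_s: 30.92
position: [0.4448, 0.3031, 0.0677]
tool_rot: [[-1.0, 0.001, -0.0], [0.001, 1.0, -0.0], [0.0, -0.0, -1.0]]
ft_force: [0.4, -0.1, -0.1]
grip_width: 0.0606
gripper_force: 44.1
```

```bash
python3 w.py .4450 .3030 .01 .024 .064
```

```text
30.9167 [0.4448 0.3031 0.0677] [[-1.0, 0.0008, -0.0001], [0.0008, 1.0, -0.0001], [0.0001, -0.0001, -1.0]]
0.01 8446 ((444.4761047363281, 303.1692810058594), 57.76888656616211) 0.014787105303792698
```

{"method": "step_arm", "body": {
  "targets": [
    [[0,0,0.02],[0,0,0]],
    [[0,0,0.045],[0,0,0]],
    [[0,0,0.065],[0,0,0]],
    [[0,0,0.075],[0,0,0]],
    [[0,0,0.08],[0,0,0]],
    [[0,0,0.082],[0,0,0]],
    [[0,0,0.082],[0,0,0]]
  ]
}}

```text
time_s: 31.55
position: [0.4446, 0.3036, 0.0428]
tool_rot: [[-1.0, -0.0, -0.0], [-0.0, 1.0, -0.0], [0.0, -0.0, -1.0]]
ft_force: [0.9, -0.3, -0.9]
grip_width: 0.061
gripper_force: 44.1
```

{"method": "step_arm", "body": {
  "targets": [
    [[0,0,0.001],[0,0,0]],
    [[0,0,0.002],[0,0,0]],
    [[0,0,0.003],[0,0,0]],
    [[0,0,0.003],[0,0,0]],
    [[0,0,0.003],[0,0,0]]
  ]
}}

```text
time_s: 31.97
position: [0.4446, 0.3037, 0.0421]
tool_rot: [[-1.0, -0.0, 0.0], [-0.0, 1.0, 0.0], [-0.0, 0.0, -1.0]]
ft_force: [0.2, -0.2, -1.7]
grip_width: 0.0607
gripper_force: 44.1
```

{"method": "step_arm", "body": {
  "targets": [
    [[0,0,0.001],[0,0,0]],
    [[0,0,0.002],[0,0,0]],
    [[0,0,0.003],[0,0,0]],
    [[0,0,0.004],[0,0,0]],
    [[0,0,0.004],[0,0,0]],
    [[0,0,0.004],[0,0,0]]
  ]
}}

```text
time_s: 32.47
position: [0.4448, 0.3037, 0.0416]
tool_rot: [[-1.0, -0.0, 0.001], [-0.0, 1.0, 0.0], [-0.001, 0.0, -1.0]]
ft_force: [-2.3, -1.9, 6.3]
grip_width: 0.0608
gripper_force: 44.3
```

{"method": "step_arm", "body": {
  "targets": [
    [[0,0,0],[0,0,0]],
    [[0,0,0],[0,0,0]],
    [[0,0,0],[0,0,0]],
    [[0,0,0],[0,0,0]],
    [[0,0,0],[0,0,0]],
    [[0,0,0],[0,0,0]]
  ],
  "jaw": 85.4
}}

```text
time_s: 32.97
position: [0.4446, 0.3036, 0.0408]
tool_rot: [[-1.0, -0.0, -0.0], [-0.0, 1.0, -0.0], [0.0, -0.0, -1.0]]
ft_force: [-0.5, -0.4, 0.5]
grip_width: 0.0852
gripper_force: 0.0
```

{"method": "step_arm", "body": {
  "targets": [
    [[0,0,-0.03],[0,0,0]],
    [[0,0,-0.1],[0,0,0]],
    [[0,0,-0.2],[0,0,0]],
    [[0,0,-0.33],[0,0,0]],
    [[0,0,-0.45],[0,0,0]],
    [[0,0,-0.52],[0,0,0]],
    [[0,0,-0.52],[0,0,0]],
    [[0,0,-0.52],[0,0,0]]
  ]
}}

```text
time_s: 33.63
position: [0.4447, 0.3037, 0.1981]
tool_rot: [[-1.0, -0.0, 0.002], [-0.0, 1.0, 0.001], [-0.002, 0.001, -1.0]]
ft_force: [-0.3, -0.4, -0.2]
grip_width: 0.0854
gripper_force: 0.0
```

```bash
python3 w.py .4450 .3030 .01 .024 .064 .082 .095 .045
```

```text
33.6333 [0.4447 0.3037 0.1981] [[-1.0, -0.0001, 0.0024], [-0.0001, 1.0, 0.001], [-0.0024, 0.001, -1.0]]
0.01 5331 ((444.6854553222656, 303.5057373046875), 57.80907440185547) 0.015359791163003088
0.082 1379 ((444.8651123046875, 302.92138671875), 31.094383239746094) 0.0862345693498984
```

Green is centred. Now the red cup from the wheel.

{"method": "step_arm", "body": {
  "targets": [
    [[-0.043,-1,0],[0,0,0]],
    [[-0.043,-1,0],[0,0,0]],
    [[-0.043,-1,0],[0,0,0]],
    [[-0.043,-1,0],[0,0,0]],
    [[-0.043,-1,0],[0,0,0]],
    [[-0.043,-1,0],[0,0,0]],
    [[-0.043,-1,0],[0,0,0]],
    [[-0.043,-1,0],[0,0,0]],
    [[-0.043,-1,0],[0,0,0]],
    [[-0.043,-1,0],[0,0,0]]
  ]
}}

```text
time_s: 34.52
position: [0.457, 0.0038, 0.1959]
tool_rot: [[-1.0, 0.001, -0.002], [0.001, 1.0, 0.001], [0.002, 0.001, -1.0]]
ft_force: [-0.1, 0.2, -1.1]
grip_width: 0.0857
gripper_force: 0.0
```

{"method": "step_arm", "body": {
  "targets": [
    [[-0.043,-1,0],[0,0,0]],
    [[-0.043,-1,0],[0,0,0]],
    [[-0.043,-1,0],[0,0,0]],
    [[-0.043,-1,0],[0,0,0]],
    [[-0.043,-1,0],[0,0,0]],
    [[-0.043,-1,0],[0,0,0]],
    [[-0.043,-1,0],[0,0,0]],
    [[-0.043,-1,0],[0,0,0]],
    [[-0.043,-1,0],[0,0,0]],
    [[-0.043,-1,0],[0,0,0]]
  ]
}}

```text
time_s: 35.35
position: [0.4709, -0.2946, 0.1961]
tool_rot: [[-1.0, -0.001, -0.001], [-0.001, 1.0, 0.002], [0.001, 0.002, -1.0]]
ft_force: [-0.1, 0.9, 0.8]
grip_width: 0.0851
gripper_force: 0.0
```

{"method": "step_arm", "body": {
  "targets": [
    [[0,-0.066,0],[0,0,0]],
    [[0,-0.066,0],[0,0,0]],
    [[0,-0.066,0],[0,0,0]],
    [[0,-0.066,0],[0,0,0]]
  ]
}}

```text
time_s: 35.68
position: [0.4708, -0.3142, 0.1969]
tool_rot: [[-1.0, -0.002, -0.0], [-0.002, 1.0, 0.001], [0.0, 0.001, -1.0]]
ft_force: [0.0, 0.1, -0.4]
grip_width: 0.0852
gripper_force: 0.0
```

```bash
python3 w.py .4700 -.3160 .097 .11 .045
```

```text
35.6833 [ 0.4708 -0.3142  0.1969] [[-1.0, -0.0017, -0.0002], [-0.0017, 1.0, 0.0007], [0.0002, 0.0007, -1.0]]
0.097 1741 ((469.4718933105469, -315.9231872558594), 31.179601669311523) 0.10313560837224396
```

{"method": "step_arm", "body": {
  "targets": [
    [[0.002,-0.003,0.05],[0,0,0]],
    [[0.002,-0.003,0.15],[0,0,0]],
    [[0.002,-0.003,0.26],[0,0,0]],
    [[0.002,-0.003,0.35],[0,0,0]],
    [[0.002,-0.003,0.42],[0,0,0]],
    [[0.002,-0.003,0.45],[0,0,0]],
    [[0.002,-0.003,0.46],[0,0,0]],
    [[0.002,-0.003,0.46],[0,0,0]],
    [[0.002,-0.003,0.46],[0,0,0]],
    [[0.002,-0.003,0.46],[0,0,0]]
  ]
}}

```text
time_s: 36.57
position: [0.4704, -0.3174, 0.0602]
tool_rot: [[-1.0, -0.0, 0.002], [-0.0, 1.0, -0.002], [-0.002, -0.002, -1.0]]
ft_force: [0.3, 1.3, 0.6]
grip_width: 0.0851
gripper_force: 0.0
```

{"method": "step_arm", "body": {
  "targets": [
    [[0,0,0],[0,0,0]],
    [[0,0,0],[0,0,0]],
    [[0,0,0],[0,0,0]],
    [[0,0,0],[0,0,0]],
    [[0,0,0],[0,0,0]],
    [[0,0,0],[0,0,0]],
    [[0,0,0],[0,0,0]],
    [[0,0,0],[0,0,0]]
  ],
  "jaw": 50
}}

```text
time_s: 37.23
position: [0.4702, -0.3172, 0.0598]
tool_rot: [[-1.0, -0.0, 0.001], [-0.0, 1.0, -0.001], [-0.001, -0.001, -1.0]]
ft_force: [-1.4, 1.1, 5.8]
grip_width: 0.0605
gripper_force: 42.4
```

{"method": "step_arm", "body": {
  "targets": [
    [[0,0,-0.02],[0,0,0]],
    [[0,0,-0.08],[0,0,0]],
    [[0,0,-0.18],[0,0,0]],
    [[0,0,-0.3],[0,0,0]],
    [[0,0,-0.4],[0,0,0]],
    [[0,0,-0.42],[0,0,0]],
    [[0,0,-0.42],[0,0,0]],
    [[0,0,-0.42],[0,0,0]]
  ]
}}

```text
time_s: 37.9
position: [0.4694, -0.3167, 0.1841]
tool_rot: [[-1.0, 0.0, -0.001], [0.0, 1.0, 0.001], [0.001, 0.001, -1.0]]
ft_force: [0.3, -0.0, -2.3]
grip_width: 0.0602
gripper_force: 43.7
```

{"method": "step_arm", "body": {
  "targets": [
    [[0,0.05,0],[0,0,0]],
    [[0.01,0.16,0],[0,0,0]],
    [[0.02,0.28,0],[0,0,0]],
    [[0.03,0.4,0],[0,0,0]],
    [[0.04,0.52,0],[0,0,0]],
    [[0.05,0.6,0],[0,0,0]],
    [[0.05,0.6,0],[0,0,0]]
  ]
}}

```text
time_s: 38.48
position: [0.4529, -0.1319, 0.1835]
tool_rot: [[-1.0, -0.004, -0.004], [-0.004, 1.0, 0.003], [0.004, 0.003, -1.0]]
ft_force: [0.0, 0.4, -1.5]
grip_width: 0.0602
gripper_force: 43.9
```

{"method": "step_arm", "body": {
  "targets": [
    [[0.01,0.08,0],[0,0,0]],
    [[0.02,0.2,0],[0,0,0]],
    [[0.03,0.32,0],[0,0,0]],
    [[0.04,0.43,0],[0,0,0]],
    [[0.046,0.5,0],[0,0,0]],
    [[0.046,0.52,0],[0,0,0]],
    [[0.046,0.52,0],[0,0,0]],
    [[0.046,0.52,0],[0,0,0]]
  ]
}}

```text
time_s: 39.15
position: [0.4409, 0.0186, 0.1842]
tool_rot: [[-1.0, -0.0, -0.001], [-0.0, 1.0, -0.0], [0.001, -0.0, -1.0]]
ft_force: [0.0, -0.2, -0.1]
grip_width: 0.0601
gripper_force: 44.1
```

{"method": "step_arm", "body": {
  "targets": [
    [[0,0,0.02],[0,0,0]],
    [[0,0,0.08],[0,0,0]],
    [[0,0,0.18],[0,0,0]],
    [[0,0,0.28],[0,0,0]],
    [[0,0,0.35],[0,0,0]],
    [[0,0,0.38],[0,0,0]],
    [[0,0,0.38],[0,0,0]],
    [[0,0,0.38],[0,0,0]]
  ]
}}

```text
time_s: 39.82
position: [0.4411, 0.0181, 0.0704]
tool_rot: [[-1.0, 0.001, -0.001], [0.001, 1.0, 0.0], [0.001, 0.0, -1.0]]
ft_force: [1.2, 0.2, -0.5]
grip_width: 0.0602
gripper_force: 44.0
```

```bash
python3 w.py .4410 .0188 .01 .024 .064
```

```text
39.8167 [0.4411 0.0181 0.0704] [[-1.0, 0.0014, -0.0011], [0.0014, 1.0, 0.0002], [0.0011, 0.0002, -1.0]]
0.01 8283 ((440.57037353515625, 18.725746154785156), 57.72295379638672) 0.014775417217877118
```

{"method": "step_arm", "body": {
  "targets": [
    [[0,0.001,0.02],[0,0,0]],
    [[0,0.001,0.045],[0,0,0]],
    [[0,0.001,0.065],[0,0,0]],
    [[0,0.001,0.075],[0,0,0]],
    [[0,0.001,0.08],[0,0,0]],
    [[0,0.001,0.083],[0,0,0]],
    [[0,0.001,0.083],[0,0,0]],
    [[0,0.001,0.083],[0,0,0]]
  ]
}}

```text
time_s: 40.53
position: [0.4411, 0.0192, 0.046]
tool_rot: [[-1.0, -0.0, 0.0], [-0.0, 1.0, -0.0], [-0.0, -0.0, -1.0]]
ft_force: [0.4, 0.3, -1.1]
grip_width: 0.0604
gripper_force: 44.1
```

{"method": "step_arm", "body": {
  "targets": [
    [[0,0,0.001],[0,0,0]],
    [[0,0,0.002],[0,0,0]],
    [[0,0,0.003],[0,0,0]],
    [[0,0,0.003],[0,0,0]],
    [[0,0,0.003],[0,0,0]]
  ]
}}

```text
time_s: 40.95
position: [0.441, 0.0192, 0.045]
tool_rot: [[-1.0, -0.0, -0.0], [-0.0, 1.0, -0.0], [0.0, -0.0, -1.0]]
ft_force: [-0.9, 0.7, -1.1]
grip_width: 0.0601
gripper_force: 44.1
```

{"method": "step_arm", "body": {
  "targets": [
    [[0,0,0.002],[0,0,0]],
    [[0,0,0.003],[0,0,0]],
    [[0,0,0.004],[0,0,0]],
    [[0,0,0.005],[0,0,0]],
    [[0,0,0.005],[0,0,0]],
    [[0,0,0.005],[0,0,0]]
  ]
}}

```text
time_s: 41.45
position: [0.441, 0.0192, 0.0435]
tool_rot: [[-1.0, -0.0, -0.0], [-0.0, 1.0, -0.0], [0.0, -0.0, -1.0]]
ft_force: [0.1, -0.6, -1.1]
grip_width: 0.0603
gripper_force: 44.1
```

{"method": "step_arm", "body": {
  "targets": [
    [[0,0,0.001],[0,0,0]],
    [[0,0,0.002],[0,0,0]],
    [[0,0,0.002],[0,0,0]],
    [[0,0,0.002],[0,0,0]]
  ]
}}

```text
time_s: 41.78
position: [0.441, 0.0192, 0.0429]
tool_rot: [[-1.0, -0.0, 0.0], [-0.0, 1.0, -0.0], [-0.0, -0.0, -1.0]]
ft_force: [0.3, -0.2, -1.7]
grip_width: 0.0602
gripper_force: 44.1
```

{"method": "step_arm", "body": {
  "targets": [
    [[0,0,0.001],[0,0,0]],
    [[0,0,0.002],[0,0,0]],
    [[0,0,0.003],[0,0,0]],
    [[0,0,0.003],[0,0,0]]
  ]
}}

```text
time_s: 42.12
position: [0.4412, 0.0192, 0.0428]
tool_rot: [[-1.0, -0.0, 0.001], [-0.0, 1.0, -0.0], [-0.001, -0.0, -1.0]]
ft_force: [-1.7, 0.5, 9.5]
grip_width: 0.0602
gripper_force: 44.0
```

Contact. I release, rise and move aside for a final check.

{"method": "step_arm", "body": {
  "targets": [
    [[0,0,0],[0,0,0]],
    [[0,0,0],[0,0,0]],
    [[0,0,0],[0,0,0]],
    [[0,0,0],[0,0,0]],
    [[0,0,0],[0,0,0]],
    [[0,0,0],[0,0,0]]
  ],
  "jaw": 85.4
}}

```text
time_s: 42.62
position: [0.441, 0.0192, 0.0419]
tool_rot: [[-1.0, 0.0, -0.0], [0.0, 1.0, 0.0], [0.0, 0.0, -1.0]]
ft_force: [-0.4, 0.6, -0.5]
grip_width: 0.0853
gripper_force: 0.0
```

{"method": "step_arm", "body": {
  "targets": [
    [[0,0,-0.03],[0,0,0]],
    [[0,0,-0.1],[0,0,0]],
    [[0,0,-0.2],[0,0,0]],
    [[0,0,-0.33],[0,0,0]],
    [[0,0,-0.45],[0,0,0]],
    [[0,0,-0.55],[0,0,0]],
    [[0,0,-0.55],[0,0,0]],
    [[0,0,-0.55],[0,0,0]]
  ]
}}

```text
time_s: 43.28
position: [0.4414, 0.0192, 0.2081]
tool_rot: [[-1.0, -0.0, 0.003], [-0.0, 1.0, -0.001], [-0.003, -0.001, -1.0]]
ft_force: [-0.6, 0.7, -1.3]
grip_width: 0.0851
gripper_force: 0.0
```

```bash
python3 w.py .4410 .0188 .01 .024 .064 .082 .095 .045
python3 - <<'E'
from h import *
d=snap('top'); d2=snap('side')
a=np.hstack([cv2.resize(x['img'],(400,300)) for x in(d,d2)]); cv2.imwrite('pics/f.png',a[:,:,::-1])
E
```

```text
43.2833 [0.4414 0.0192 0.2081] [[-1.0, -0.0001, 0.0031], [-0.0001, 1.0, -0.0007], [-0.0031, -0.0007, -1.0]]
0.01 5166 ((440.6092224121094, 18.739511489868164), 57.48781967163086) 0.015392812308296217
0.082 1290 ((440.9721984863281, 20.824567794799805), 31.020402908325195) 0.08629441828420693
```

View pics/f.png

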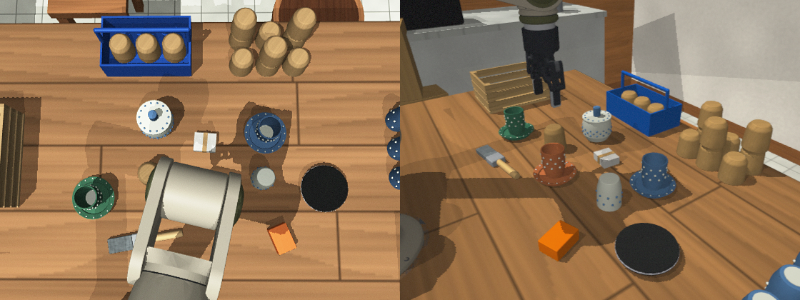

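Every cup stands on its own saucer: green (95,195) in the top half; red (552,165) and blue (653,172) in the side half. The lid is on the jar (155,118) and the wheel (325,187) is empty. The largest cup offset is about 2 mm, and the saucers haven't moved.

```bash
python3 -c "
from h import *
print(close_job())"
```

```text
the job is handed in; nothing more can be done
None
```

The job is handed in at about 43 s: the lid is seated on the jar, each cup stands upright on its own saucer within about 2 mm of centre, and the wheel is empty.

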